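# Tap a flanged bearing cup square into its housing

### The arm

A 6-joint arm with a two-finger parallel gripper is mounted at the origin on a cart in front of the work surface, level with it; the furniture and walls round the work are solid. World frame = base frame: x ahead of the robot, y to its left, z up, the work surface at z = 0. Lengths are in m, angles in degrees, forces in N, time in s.
With the tool pointing down it reaches from about 0.4 to 0.825 m from the base axis. Payload 7 kg.
Tool frame: the origin (TCP) lies between the finger pads; the fingertips stand 25 mm ahead of it and the grasp point (between the pads) lies 6 mm ahead of it; z points along the fingers, y is the line along which they close (so a half turn about z gives the same grasp; the last joint's range is limited). The gripper opens to 88 mm and grips with 3 to 60 N. Pads are 19 mm wide; open, the fingers measure 130 mm over their backs; the gripper's body (78 mm by 193 mm) begins 47 mm behind the grasp point.
Start: joints at [86.981, 20.546, 0.682, 0, -70.136, -16.507], TCP at [0.226, 0.636, 0.252] pointing down, gripper open.
Joint ranges: [-176.03, 176.03], [-82.01, 121.73], [-58.28, 71.71], [-173.87, 95.51], [-174.79, -0.11], [-173.66, 173.66]. Speed limits (degrees/s): [136.94, 136.94, 172.46, 180, 180, 180].

### API

Orientations are given as [roll, pitch, yaw] about the fixed x, y, z axes, in that order (R = Rz(yaw) Ry(pitch) Rx(roll)).
In Python, from plant import ctrl, snapshot, close_job gives the robot as it stands (ctrl), with the cameras as plain functions and the job as plain functions.
- The arm moves only by the tool drive_effector, called after ">>>" as name(argument=value, ...), one argument or row to a line, values as JSON. Schema: {"type":"object","properties":{"segments":{"type":"object","properties":{"offsets":{"type":"array","items":{"type":"array","items":{"type":"number"},"minItems":5,"maxItems":5},"minItems":1,"maxItems":8}},"additionalProperties":false,"required":["offsets"]},"only":{"type":"string"},"quiet":{"type":"boolean"},"lines":{"type":"string"}},"required":["segments"],"additionalProperties":false}. segments is an object whose key "offsets" holds a list of rows, 1 to 8 of them, each of 5 numbers: dx, dy, dz in m, then a turn about the tool's z in degrees, then the finger opening in m; each row is the pose to reach, as a shift and turn from the pose commanded when the call began, along the tool's axes at that moment; what a row does not reach only later rows make up. A row lasts 1/8 s, in which the tool goes at most 0.0625 m and 10.7 degrees, less where a joint would pass 70% of its speed; a pose out of reach is approached as far as the arm can. The fingers move at their own pace and stop on an object; the grip force is fixed at half the most. Time passes only in rows, so rows that do not move let the fingers close. The tool returns the time, the measured TCP pose, the force, the opening and the grip force at its end. only (a regular expression) keeps the lines of the reply that match it, lines (a string "A,B") keeps lines A to B, and quiet returns only ok. Input that does not fit is refused with a message, and nothing moves.
- ctrl.get_obs(): the state, without advancing time (a new reading comes with each control period).
- snapshot(name): name is "side" or "top"; returns a dict with "frame" (400x640x3 uint8, red, green, blue), "z_map" (400x640 float32, m along the optical axis (not along the pixel's ray), 0 where there is no reading), "fovy" (degrees; the focal length in pixels is half the picture's height over the tangent of half this angle, whatever the lens; pixels are square), "cx", "cy" (the principal point, pixels), "R" (3x3) and "t" (3): a world point X has camera coordinates R X + t. Camera axes: x right, y down, z forward; pixel columns grow to the right and rows downward; lengths in m; the calibration is good to about 2 mm. A picture is of the moment at which its call begins.
- close_job(): hands the job in; it is judged then, once.
The state is a dict: "clock": time; "joint_pos": joint angles; "qvel": joint speeds; "tau": joint torques, N m; "tool_pos": TCP position; "orientation": TCP orientation; "force": force on the tool from outside, world axes, zero at the start; "moment": the same for the moment, N m; "opening": finger opening in m; "gripper_force": force on a finger pad.
Only numpy, scipy, OpenCV 4.12 (cv2) and the standard library are available. Lean on these libraries where they do the work, as an engineer would, in place of code of your own. Each camera call takes 0.05 s, during which the arm holds its last target. There are 200 camera calls.

### The job

Take the bearing cup (the part with the shaft hole) out of the rack, lay it flat on the bench, flange up, then take it again by the flange, start it straight in the bore of the housing, pressing only until the sprung ribs grip it, and let go while it still stands well proud. With closed fingertips tap it home on its rim, a few millimetres at a time and crosswise (grease-nipple side first, then opposite, then left, then right as seen from the nipple, and round again) until the flange is fully down and square; it must not cock in the bore. Leave the blank cap in its rack and the bottle, loupe, gauge block and suction lifter where they stand.

Things in the scene. Friction and masses are not known exactly. Their poses are not given: they have to be found in the camera images.
- bearing_cup: steel flanged cup, 0.2 kg: skirt dia 50 mm, 18 mm long (first 3 mm taper in to dia 46), then flange dia 62 mm, 6 mm thick; 24 mm in all. Flat faces with a 14 mm shaft hole in the middle (the blank cap has none). Origin: centre of the skirt's end face, +z along the axis toward the flange. Starts on edge in one of the rack's two cradles, axis level, flange away from the robot.
- cup_centre (a point): centre of the bearing cup's flange top, on its axis, 24 mm from its origin; axes as the cup. Let go with the skirt face leaning down and the axis more than about 30 degrees up from level, the cup falls flat on its skirt face, flange up.
- blank_cap: steel blank cap of exactly the bearing cup's outline, origin and axes, but with plain closed faces. It stands in the other cradle and stays there.
- housing: fixed grey housing: block 90 x 90 mm, 34 mm high, with 10 mm high bolted feet along +y and -y (132 mm over the feet) and a 3 mm high screw head in each corner of the top, 38 mm from both centre lines. Origin: centre of its underside, z up. The grease nipple is on its -x side, which faces roughly toward the robot; seen so, left is the housing's +y side, right is -y.
- nipple (a point): tip of the steel grease nipple that sticks out 21 mm from the middle of the housing's -x side, 20 mm above the bench; axes as the housing.
- bore_mouth (a point): centre of the mouth of the vertical bore in the housing's top face, 34 mm above the bench; axes as the housing. Bore dia 52 mm, right through. Fully home, the cup's flange lies on the top face: skirt end 18 mm below the mouth, flange top 6 mm above it.
- rib_ring (a point): centre of the bore 7 mm below the mouth, amid eight sprung ribs that stand 2 mm into the bore, 2 to 12 mm below the mouth. A cup just set in rests on them 5 mm deep and tips at a touch; with its skirt end 9 mm or more below the mouth they grip it: it stays where left and slides at 10 to 30 N pressed evenly, or at about half that on one side of the rim, which sinks and pivots about the other.
- rack: fixed black plastic rack, base 52 (x) x 180 (y) mm, up to 41 mm high, with two V cradles at y = +45 and -45 mm. Origin: centre of its underside, z up. A part in a cradle has its axis along the rack's x (flange toward +x), 50 mm above the bench, skirt end at x = -12 mm. Its upper half stands free: pinch it from above across its 24 mm width and lift straight up.
- bottle: square white solvent bottle with a plunger dish, 70 x 70 x 153 mm, loose, standing close behind the housing (its +x side, about 120 mm from the bore). Origin: centre of its base. Bystander.
- loupe: black round loupe, dia 39 mm, 42 mm high, loose. Origin: centre of its base. Bystander.
- gauge_block: small steel gauge block, 20 x 30 x 24 mm, loose. Origin: centre of its base. Bystander.
- suction_lifter: suction lifter with a round foot dia 50 mm and a knob, 50 mm high, loose. Origin: centre of its base. Bystander.

How it is judged:
By the outcome, as a careful person would: the job done as asked, in the order asked, and still so for the second after the job is handed in, with the robot touching nothing.
It also fails if it takes over 72 s, if anything falls off the work surface, if the arm or the gripper's body presses on something with over 40 N, if the wrist force passes 120 N, or if a joint passes its speed limit or range.

## Working session

There is one attempt and no reset: what is moved stays moved. The work goes in short steps, Python scripts to look and compute and a tool call to move; the robot and the scene stay as the last step left them, time stands still between calls to the robot, and variables do not carry over. Pictures are saved under pics/ and viewed, at most 10 in all, crops included, and the job is handed in when it is done.

```bash
ls; mkdir -p pics
```

Create h.py:
```python
import numpy as np,cv2
from plant import ctrl, snapshot, close_job
def snap(n):
    s=snapshot(n); s['R']=np.array(s['R']); s['t']=np.array(s['t']); s['f']=200/np.tan(np.radians(s['fovy'])/2); return s
def pts(s):
    z=s['z_map']; v,u=np.mgrid[:400,:640]
    c=np.stack([(u-s['cx'])/s['f']*z,(v-s['cy'])/s['f']*z,z],-1)
    return (c-s['t'])@s['R']
def ray(s,u,v,h):
    d=s['R'].T@np.array([(u-s['cx'])/s['f'],(v-s['cy'])/s['f'],1]); o=-s['R'].T@s['t']
    return o+d*(h-o[2])/d[2]
def proj(s,X):
    c=s['R']@np.array(X)+s['t']; return c[:2]/c[2]*s['f']+[s['cx'],s['cy']]
```

Run:
```python
from h import *
for n in('top','side'):
    s=snap(n); cv2.imwrite(f'pics/{n}0.png',s['frame'][:,:,::-1]); print(n,s['fovy'],s['cx'],s['cy'],-s['R'].T@s['t'],s['R'].round(2).tolist())
    np.savez(f'{n}0.npz',**s)
print(ctrl.get_obs())
```

```text
pics
plant.py
top 55.5009057294728 319.8194108743506 204.96874552031227 [ 5.01626518e-01 -4.73511604e-04  1.15248247e+00] [[0.01, -1.0, -0.02], [-1.0, -0.01, -0.04], [0.04, 0.02, -1.0]]
side 42.493422626490464 323.63387046685386 206.56301863614144 [ 1.19132488 -0.01350579  1.03103483] [[0.0, 1.0, 0.01], [0.83, 0.0, -0.56], [-0.56, 0.01, -0.83]]
{'clock': 0.1, 'joint_pos': array([ 8.69795783e+01,  2.05891571e+01,  6.38187323e-01, -1.68622309e-02,
       -7.01345786e+01, -1.65074403e+01]), 'qvel': array([ 0.06194653, -0.13173226, -0.01037982,  0.12585703, -0.01230393,
        0.04874659]), 'tau': array([-3.01756700e-03, -5.84163809e+01,  2.93750328e+01,  7.01558501e+00,
        1.01429070e-02, -6.05282617e-05]), 'tool_pos': array([0.22551666, 0.63579234, 0.25069213]), 'orientation': array([ 1.79913473e+02, -9.11096201e-03, -1.95335969e+01]), 'force': array([-0.24590373, -0.43788495,  0.30931319]), 'moment': array([ 0.02056187,  0.0177615 , -0.01142242]), 'gripper_force': 0.0, 'opening': 0.0876691092334895}
```

View pics/top0.png

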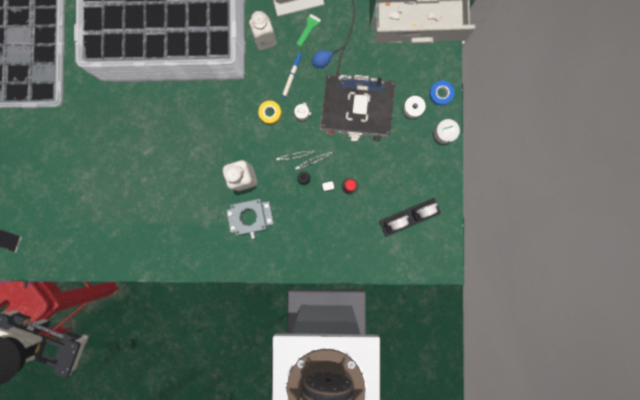

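View pics/side0.png

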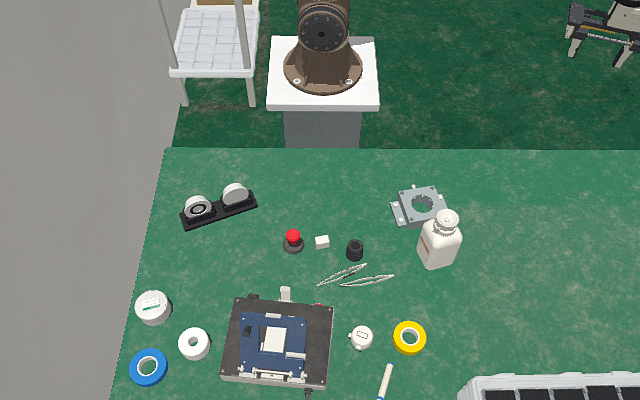

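Run:
```python
import numpy as np,cv2
a=np.load('side0.npz')['frame'];b=np.load('top0.npz')['frame']
z=lambda f,u,v,w,h:cv2.resize(f[v:v+h,u:u+w],None,fx=4,fy=4,interpolation=cv2.INTER_CUBIC)
im=np.vstack([np.hstack([z(a,170,170,100,70),z(a,380,175,100,70)]),np.hstack([z(b,365,185,100,70),z(b,205,180,100,70)])])
cv2.imwrite('pics/c0.png',im[:,:,::-1])
```

```text
(no output)
```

View pics/c0.png

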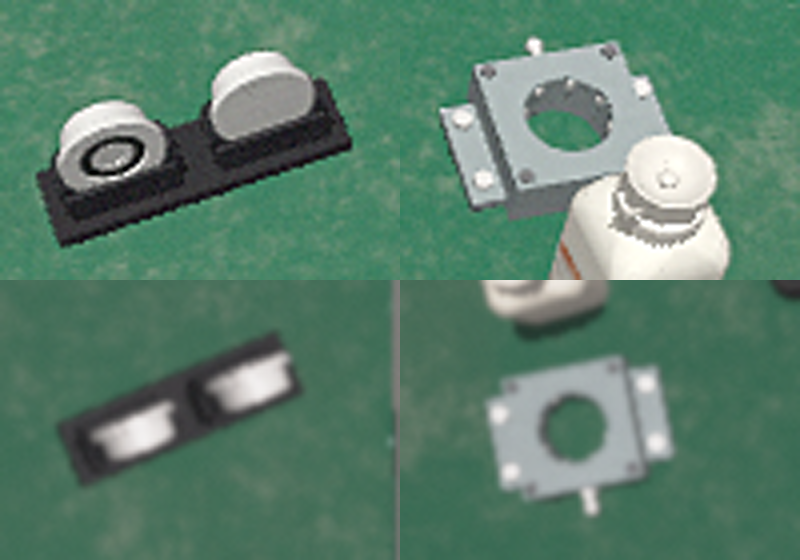

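The four-panel zoom shows the bearing cup (dark ring and shaft hole) at side pixel (198,209), in the −y cradle. The blank cap is at (235,197). The housing bore is at side (422,204) and top (248,217), with its nipple at top (252,235).

Add to h.py:
```python
def fit(P): # circle in xy
    x,y=P[:,0],P[:,1]; a=np.linalg.lstsq(np.c_[2*x,2*y,np.ones(len(x))],x*x+y*y,rcond=None)[0]
    return a[:2],np.sqrt(a[2]+a[0]**2+a[1]**2)
```

Run:
```python
from h import *
for n in('top','side'):
    s=dict(np.load(n+'0.npz')); P=pts(s); hsv=cv2.cvtColor(s['frame'],cv2.COLOR_RGB2HSV)
    print(n,'table z',np.median(P[250 if n=='top' else 170,300:330,2]))
    box=(slice(190,245),slice(215,285)) if n=='top' else (slice(180,240),slice(385,455))
    Q=P[box];h=hsv[box]
    m=(abs(Q[...,2]-.034)<.005)&(h[...,1]<90)
    cs=cv2.connectedComponentsWithStats(m.astype(np.uint8)); k=1+cs[2][1:,4].argmax(); mm=(cs[1]==k)
    X=Q[mm]; print('housing top z',np.median(X[:,2]),'n',len(X)); r=cv2.minAreaRect((X[:,:2]*1000).astype(np.float32)); print(' rect mm',r)
    # bore: hole contour of mask
    g=(h[...,0]>50)&(h[...,0]<85)&(h[...,1]>60)
    cnts,hi=cv2.findContours(mm.astype(np.uint8),cv2.RETR_CCOMP,cv2.CHAIN_APPROX_NONE)
    for c,hh in zip(cnts,hi[0]):
        if hh[3]>=0 and len(c)>20:
            W=np.array([ray(s,u+box[1].start,v+box[0].start,.034) for u,v in c[:,0]]); print(' bore',fit(W[:,:2]))
    box=(slice(190,245),slice(370,450)) if n=='top' else (slice(175,235),slice(172,265))
    Q=P[box];h=hsv[box]; 
    dark=(h[...,2]<80)&(h[...,1]<90)
    w=(h[...,2]>110)&(h[...,1]<60)&(Q[...,2]>.045)
    cs=cv2.connectedComponentsWithStats(w.astype(np.uint8))
    for k in range(1,cs[0]):
        if cs[2][k,4]>15:
            X=Q[cs[1]==k]; T=X[X[:,2]>X[:,2].max()-.012]
            print(' part',cs[2][k],'mean',X.mean(0),'zmax',X[:,2].max(),'rect',cv2.minAreaRect((T[:,:2]*1000).astype(np.float32)))
    al=((Q[...,2]>.006)&(Q[...,2]<.09)); X=Q[al]; print(' rack rect',cv2.minAreaRect((X[:,:2]*1000).astype(np.float32)))
    D=dark&(Q[...,2]>.002); X=Q[D]; print(' dark rect',cv2.minAreaRect((X[:,:2]*1000).astype(np.float32)))
    np.save(n+'_X.npy',Q[al])
```

```text
top table z -0.0006876891234908738
housing top z 0.03417786875249758 n 684
 rect mm ((507.681396484375, 232.77633666992188), (89.66747283935547, 90.9017333984375), 11.7827730178833)
 bore (array([0.5074904 , 0.23186834]), np.float64(0.026553585796437858))
 part [ 47  13  20  14 156] mean [ 0.52789979 -0.28661006  0.07155657] zmax 0.08541949021111891 rect ((527.7037963867188, -288.369140625), (23.881017684936523, 41.7177848815918), 22.986215591430664)
 part [ 19  25  19  15 159] mean [ 0.49283702 -0.20099696  0.091409  ] zmax 1.1524824665108202 rect ((501.62652587890625, -0.47351160645484924), (0.0, 0.0), 0.0)
 rack rect ((509.2568054199219, -252.23654174804688), (185.68101501464844, 157.4224090576172), 85.67565155029297)
 dark rect ((493.9027099609375, -173.4747772216797), (83.68841552734375, 336.0842590332031), 11.426543235778809)
side table z 0.0015710566777153534
housing top z 0.03376449776486549 n 890
 rect mm ((508.1089782714844, 231.14767456054688), (94.24541473388672, 92.3802719116211), 11.709444046020508)
 bore (array([0.50992804, 0.23021049]), np.float64(0.025982487767811983))
 part [ 50   8  27  19 339] mean [ 0.50218406 -0.20675887  0.06849411] zmax 1.0310348276701955 rect ((1191.3248291015625, -13.50578498840332), (0.0, 0.0), 0.0)
 part [ 12  20  27  20 255] mean [ 0.53696199 -0.28885073  0.0732465 ] zmax 1.0310348276701955 rect ((1191.3248291015625, -13.50578498840332), (0.0, 0.0), 0.0)
 part [21 31 10  6 35] mean [ 0.53839939 -0.28799067  0.05253712] zmax 0.06656211698260067 rect ((538.9503173828125, -287.0096740722656), (5.455754280090332, 21.021759033203125), 30.131391525268555)
 rack rect ((491.17510986328125, -253.61883544921875), (189.452880859375, 163.7052764892578), 88.00416564941406)
 dark rect ((827.80859375, -112.3526611328125), (745.6552124023438, 180.11404418945312), 23.451173782348633)
```

Run:
```python
from h import *
for n in('top','side'):
    s=dict(np.load(n+'0.npz')); P=pts(s); f=s['frame'].astype(int)
    box=(slice(190,245),slice(370,450)) if n=='top' else (slice(175,240),slice(172,265))
    Q=P[box];F=f[box]
    m=(F.max(2)<75)&(F.max(2)-F.min(2)<22)&(s['z_map'][box]>.1)&(Q[...,2]<.06)&(Q[...,2]>-.01)
    m=cv2.morphologyEx(m.astype(np.uint8),cv2.MORPH_OPEN,np.ones((2,2)))
    cs=cv2.connectedComponentsWithStats(m)
    X=np.vstack([Q[cs[1]==k] for k in range(1,cs[0]) if cs[2][k,4]>40])
    print(n,len(X),np.percentile(X[:,2],[5,50,95]),cv2.minAreaRect((X[:,:2]*1000).astype(np.float32)))
    w=(F.min(2)>100)&(s['z_map'][box]>.1)&(Q[...,2]>.06)&(Q[...,2]<.09)
    cs=cv2.connectedComponentsWithStats(w.astype(np.uint8))
    for k in range(1,cs[0]):
        if cs[2][k,4]>15:
            T=Q[cs[1]==k];print(' part',len(T),'z',T[:,2].max(),'rect',cv2.minAreaRect((T[:,:2]*1000).astype(np.float32)))
```

```text
top 484 [0.00122068 0.016137   0.04968364] ((490.1011962890625, -169.5907440185547), (83.60771942138672, 328.5477294921875), 10.378705978393555)
 part 145 z 0.08541949021111891 rect ((528.3759765625, -289.9536437988281), (23.881017684936523, 59.617305755615234), 22.986215591430664)
 part 147 z 0.08417058316367866 rect ((492.0965270996094, -206.39263916015625), (23.76675796508789, 58.30159378051758), 22.2558650970459)
side 1064 [1.71694165e-05 1.13541241e-02 3.32593249e-02] ((827.4237060546875, -105.19381713867188), (738.6705932617188, 180.81455993652344), 24.34865951538086)
 part 232 z 0.0861624822521889 rect ((494.44891357421875, -209.35134887695312), (27.56841278076172, 57.52689743041992), 18.465126037597656)
 part 208 z 0.08482896690769 rect ((530.8491821289062, -291.99053955078125), (27.399499893188477, 57.46255874633789), 25.65999412536621)
```

Add to h.py:
```python
def to(x,y,z,psi=None):
    o=ctrl.get_obs(); p=np.array(o['tool_pos']); a=o['orientation'][2]; c,s=np.cos(np.radians(a)),np.sin(np.radians(a))
    d=np.array([x,y,z])-p; t=0 if psi is None else -((psi-a+180)%360-180)
    print('shift',np.round([d[0]*c+d[1]*s,d[0]*s-d[1]*c,-d[2]],4),'turn',round(t,2),'dist',round(float(np.linalg.norm(d)),3))
```

```bash
python3 -c "
from h import *
to(.5,0,.25,-67);to(.5295,-.29,.15,-67);to(.5295,-.29,.08,-67)"
```

>>> drive_effector(
  segments={"offsets":[[0.471,0.507,0,47.5,0.06],[0.471,0.507,0,47.5,0.06],[0.471,0.507,0,47.5,0.06],[0.471,0.507,0,47.5,0.06],[0.471,0.507,0,47.5,0.06],[0.471,0.507,0,47.5,0.06],[0.471,0.507,0,47.5,0.06],[0.471,0.507,0,47.5,0.06]]},
)

```text
clock: 1.1
tool_pos: [0.4241, 0.1752, 0.2517]
orientation: [-180.0, 0.0, -67.0]
force: [0.7, 1.0, 0.1]
opening: 0.0598
gripper_force: 0.0
```

```bash
python3 -c "
from h import *
to(.5295,-.29,.15,-67)"
```

```text
shift [0.4694 0.0849 0.1017] turn 0.01 dist 0.488
```

>>> drive_effector(
  segments={"offsets":[[0.469,0.085,0.1,0,0.06],[0.469,0.085,0.1,0,0.06],[0.469,0.085,0.1,0,0.06],[0.469,0.085,0.1,0,0.06],[0.469,0.085,0.1,0,0.06],[0.469,0.085,0.1,0,0.06],[0.469,0.085,0.1,0,0.06],[0.469,0.085,0.1,0,0.06]]},
)

```text
clock: 2.1
tool_pos: [0.5285, -0.2902, 0.1504]
orientation: [179.9, 0.0, -67.1]
force: [1.5, 0.2, -0.1]
opening: 0.0599
gripper_force: 0.0
```

Run:
```python
from h import *
to(.5295,-.29,.15,-67)
a=snap('top');b=snap('side')
z=lambda f,u,v,w,h:cv2.resize(f[v:v+h,u:u+w],None,fx=4,fy=4,interpolation=cv2.INTER_CUBIC)
cv2.imwrite('pics/c1.png',np.hstack([z(b['frame'],160,130,100,100),z(a['frame'],365,165,100,100)])[:,:,::-1])
```

```text
shift [ 0.0002 -0.001   0.0004] turn -0.09 dist 0.001
```

View pics/c1.png

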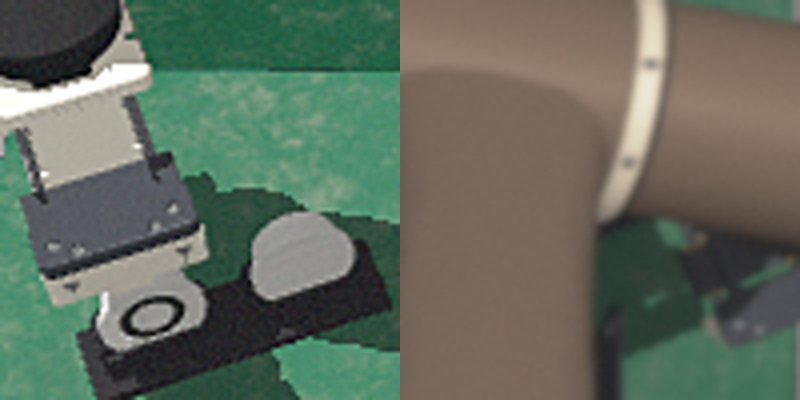

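The crop shows the gripper body's front edge centred near side pixel (192,200), with the cup's ring at (198,209). The fingers are hard to make out, so I'll check the depth.

Run:
```python
from h import *
b=snap('side');P=pts(b)
# rack-frame coords about cup centre
c,s=np.cos(np.radians(23)),np.sin(np.radians(23))
d=P-np.array([.5295,-.29,0]); X=d[...,0]*c+d[...,1]*s; Y=-d[...,0]*s+d[...,1]*c; Z=P[...,2]
for v in range(190,222,2):
    print(v,' '.join(f'{X[v,u]*1e3:.0f},{Y[v,u]*1e3:.0f},{Z[v,u]*1e3:.0f}' for u in range(178,216,4)))
for h,x in((.125,.04),(.2,.04)): print(proj(b,[.5295+x*c,-.29+x*s,h]))
```

```text
190 83,-25,231 87,-18,233 92,-11,234 95,-4,235 96,3,233 96,10,229 94,17,223 94,25,218 88,32,207 -67,50,-1
192 89,-26,233 91,-19,232 95,-12,232 96,-5,231 95,2,226 94,9,220 92,16,214 85,24,201 86,31,198 -59,49,1
194 94,-27,234 95,-20,231 96,-13,228 94,-6,221 92,1,215 86,8,204 87,15,201 87,23,197 86,30,192 -55,47,-0
196 94,-29,228 95,-22,226 92,-15,217 93,-8,215 87,-0,203 87,7,199 87,14,195 -57,27,-2 -54,36,-2 -47,45,2
198 94,-30,222 95,-23,219 85,-16,202 87,-9,201 87,-2,196 88,6,194 0,15,73 -53,26,-3 -45,35,2 -41,43,3
200 86,-32,205 87,-25,203 87,-17,199 89,-10,197 44,-3,133 43,5,127 11,14,80 4,22,66 -40,33,1 -37,42,-0
202 85,-33,198 85,-26,194 85,-19,190 44,-12,130 9,-4,79 10,4,77 11,12,73 9,21,66 -6,30,41 -25,40,10
204 87,-34,194 -55,-32,0 -4,-22,64 7,-14,75 11,-6,76 10,3,69 6,11,59 11,19,61 12,28,57 -16,38,13
206 -52,-43,2 -51,-34,-2 7,-24,73 11,-15,72 9,-7,66 9,1,61 10,10,57 10,18,53 9,27,45 -11,36,14
208 -50,-44,-2 -43,-35,1 10,-25,68 12,-17,67 10,-9,59 3,-0,45 8,8,47 8,17,42 7,25,35 10,34,34
210 -42,-46,0 -14,-36,34 12,-27,65 10,-18,56 11,-10,53 8,-2,44 9,7,41 11,15,38 7,24,27 13,33,32
212 -36,-47,1 -28,-38,7 10,-28,54 9,-20,47 8,-12,42 8,-3,37 10,5,35 12,14,33 15,22,32 13,31,24
214 -30,-48,1 -20,-39,10 11,-30,48 10,-21,42 8,-13,34 8,-5,29 12,4,30 16,12,31 18,21,28 16,30,21
216 -23,-50,4 -16,-41,8 8,-31,36 10,-23,34 14,-15,35 16,-6,33 18,2,31 18,11,26 18,20,20 16,28,12
218 -18,-51,3 -7,-42,13 9,-33,31 15,-24,33 18,-16,33 15,-8,24 17,1,21 16,10,14 17,18,11 21,27,12
220 -14,-53,1 -2,-44,12 17,-34,34 15,-26,27 15,-18,22 17,-9,19 18,-1,15 19,8,11 21,17,9 24,25,9
[195.60008858 200.34376187]
[188.36016461 179.14937688]
```

Depth shows a fingertip at about 44 mm out and z of about 0.127. The flange face is at about +11 mm and spans ±29 mm, so the gripper is aligned. I'll descend and grasp.

>>> drive_effector(
  segments={"offsets":[[0,-0.001,0.06,0,0.06],[0,-0.001,0.07,0,0.06],[0,-0.001,0.07,0,0.015],[0,-0.001,0.07,0,0.015],[0,-0.001,0.07,0,0.015],[0,-0.001,0.07,0,0.015],[0,-0.001,0.07,0,0.015],[0,-0.001,0.07,0,0.015]]},
)

```text
clock: 3.25
tool_pos: [0.5295, -0.2877, 0.0822]
orientation: [180.0, -0.0, -67.0]
force: [-2.0, -0.7, 6.5]
opening: 0.0244
gripper_force: 29.6
```

>>> drive_effector(
  segments={"offsets":[[0,0,-0.01,0,0.015],[0,0,-0.04,0,0.015],[0,0,-0.08,0,0.015],[0,0,-0.08,0,0.015]]},
)

```text
clock: 3.75
tool_pos: [0.5317, -0.288, 0.1654]
orientation: [-179.7, -0.2, -67.0]
force: [-0.1, 0.5, -1.5]
opening: 0.0239
gripper_force: 29.8
```

```bash
python3 -c "
from h import *
print(ctrl.get_obs()['opening']);to(.46,-.01,.13,11.7)"
```

```text
0.023892756999501965
shift [-0.2839 -0.0426  0.0354] turn -78.7 dist 0.289
```

>>> drive_effector(
  segments={"offsets":[[-0.284,-0.043,0.035,-78.7,0.015],[-0.284,-0.043,0.035,-78.7,0.015],[-0.284,-0.043,0.035,-78.7,0.015],[-0.284,-0.043,0.035,-78.7,0.015],[-0.284,-0.043,0.035,-78.7,0.015],[-0.284,-0.043,0.035,-78.7,0.015],[-0.284,-0.043,0.035,-78.7,0.015],[-0.284,-0.043,0.035,-78.7,0.015]]},
)

```text
clock: 4.75
tool_pos: [0.4579, -0.0089, 0.1262]
orientation: [-180.0, 0.0, 11.9]
force: [-0.1, 0.6, -2.3]
opening: 0.0242
gripper_force: 29.9
```

```bash
python3 - <<'E'
from h import *
to(.46,-.01,.065,11.7)
b=snap('side'); p=proj(b,[.46,-.01,.1]).astype(int); print(p)
f=b['frame'];cv2.imwrite('pics/c2.png',cv2.resize(f[p[1]-50:p[1]+50,p[0]-60:p[0]+60],None,fx=4,fy=4)[:,:,::-1])
P=pts(b);Q=P[p[1]-40:p[1]+40,p[0]-50:p[0]+50]
m=(f[p[1]-40:p[1]+40,p[0]-50:p[0]+50].min(2)>95)&(Q[...,2]>.02)&(Q[...,2]<.13);print(Q[m].min(0),Q[m].max(0))
E
```

```text
shift [0.0018 0.0015 0.0612] turn 0.22 dist 0.061
[319 169]
[ 0.43744474 -0.03865677  0.0758654 ] [0.49194085 0.02004588 0.12998828]
```

View pics/c2.png

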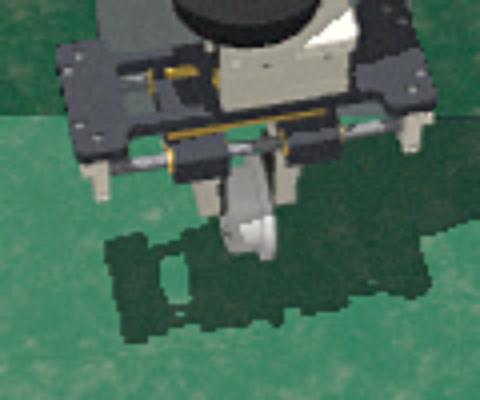

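The picture shows the cup held on edge between the fingertips at about crop pixel (250,205), flange on the right (+y). I'll lower it to the bench.

>>> drive_effector(
  segments={"offsets":[[0,0,0.05,0,0.015],[0,0,0.056,0,0.015],[0,0,0.059,0,0.015],[0,0,0.061,0,0.015],[0,0,0.061,0,0.015]]},
)

```text
clock: 5.42
tool_pos: [0.4589, -0.009, 0.0664]
orientation: [-180.0, -0.1, 11.7]
force: [-0.4, -0.0, -1.7]
opening: 0.0237
gripper_force: 29.9
```

>>> drive_effector(
  segments={"offsets":[[0,0,0.001,0,0.015],[0,0,0.002,0,0.015],[0,0,0.003,0,0.015],[0,0,0.003,0,0.015]]},
)

```text
clock: 5.92
tool_pos: [0.4587, -0.0093, 0.0631]
orientation: [180.0, -0.0, 11.7]
force: [-1.2, -1.5, 6.2]
opening: 0.0237
gripper_force: 29.9
```

>>> drive_effector(
  segments={"offsets":[[0,0,0,0,0.03],[0,0,0,0,0.036],[0,0,0,0,0.05],[0,0,0,0,0.075],[0,0,0,0,0.08],[0,0,0,0,0.08]]},
)

```text
clock: 6.68
tool_pos: [0.4584, -0.0092, 0.0626]
orientation: [-180.0, -0.0, 11.7]
force: [-0.1, -0.9, -1.2]
opening: 0.0705
gripper_force: 0.0
```

Run:
```python
from h import *
b=snap('side'); p=proj(b,[.459,-.01,.03]).astype(int); print(p)
f=b['frame'];cv2.imwrite('pics/c3.png',cv2.resize(f[p[1]-50:p[1]+50,p[0]-60:p[0]+60],None,fx=4,fy=4)[:,:,::-1])
P=pts(b);sl=(slice(p[1]-30,p[1]+40),slice(p[0]-40,p[0]+40));Q=P[sl]
m=(f[sl].min(2)>95)&(Q[...,2]>.004)&(Q[...,2]<.08);print(Q[m].min(0),Q[m].max(0))
```

```text
[319 186]
[ 0.41750376 -0.10814123  0.00413587] [0.52408273 0.04284941 0.07433915]
```

View pics/c3.png

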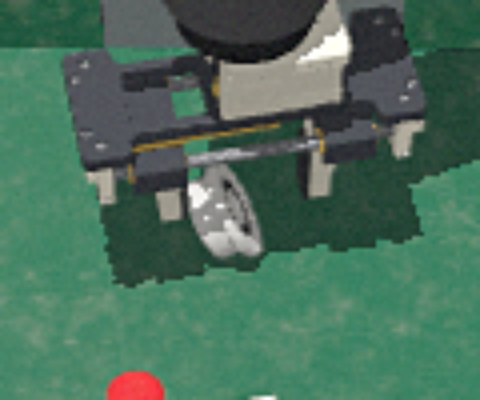

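As predicted, the cup leans on its flange and skirt edges (crop (225,215)) with the skirt facing left and down. The right finger is free on the flange side, so I'll push it over.

>>> drive_effector(
  segments={"offsets":[[0,0.02,0,0,0.08],[0,0.03,0,0,0.08],[0,0.036,0,0,0.08],[0,0.042,0,0,0.08],[0,0.048,0,0,0.08],[0,0.054,0,0,0.08],[0,0.06,0,0,0.08],[0,0.066,0,0,0.08]]},
)

```text
clock: 7.72
tool_pos: [0.4718, -0.0742, 0.0626]
orientation: [180.0, -0.0, 11.7]
force: [-0.2, -0.2, -0.1]
opening: 0.0799
gripper_force: 0.0
```

Create cup.py:
```python
from h import *
import sys
b=snap('side'); x,y=float(sys.argv[1]),float(sys.argv[2]); p=proj(b,[x,y,.024]).astype(int); f=b['frame']
sl=(slice(max(0,p[1]-30),p[1]+30),slice(p[0]-35,p[0]+35));P=pts(b);Q=P[sl];F=f[sl].astype(int)
cv2.imwrite('pics/%s.png'%sys.argv[3],cv2.resize(f[sl],None,fx=6,fy=6)[:,:,::-1])
m=(F.min(2)>80)&(F.max(2)-F.min(2)<25)&(abs(Q[...,2]-.024)<.006)
cs=cv2.connectedComponentsWithStats(m.astype(np.uint8));k=1+cs[2][1:,4].argmax();M=(cs[1]==k).astype(np.uint8)
c=max(cv2.findContours(M,0,cv2.CHAIN_APPROX_NONE)[0],key=len)[:,0]
W=np.array([ray(b,u+sl[1].start,v+sl[0].start,.024) for u,v in cv2.convexHull(c)[:,0]]);print('n',M.sum(),'fit',fit(W),'minEC',cv2.minEnclosingCircle((W[:,:2]*1e3).astype(np.float32)),'z',np.median(Q[M>0][:,2]))
```

```bash
python3 cup.py .459 -.07 c4
```

```text
n 270 fit (array([ 0.47200197, -0.05214483]), np.float64(0.03154727626301054)) minEC ((471.59771728515625, -52.300743103027344), 32.31733703613281) z 0.024143779609116296
```

View pics/c4.png

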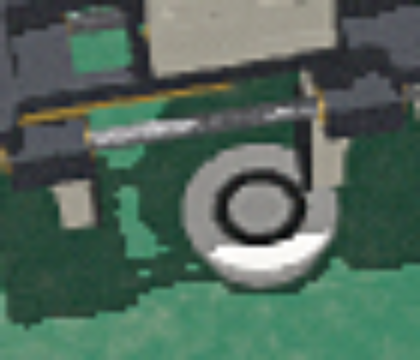

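The cup lies flat, flange up, at crop (258,210): centre (0.472, −0.052), fitted radius 31.5 mm. I'll regrip it by the flange.

```bash
python3 -c "
from h import *
to(.472,-.052,.0625,11.7)"
```

```text
shift [ 0.0047 -0.0221  0.    ] turn -0.03 dist 0.023
```

>>> drive_effector(
  segments={"offsets":[[0.005,-0.01,0,0,0.088],[0.005,-0.022,0,0,0.088],[0.005,-0.022,0,0,0.088],[0.005,-0.022,0,0,0.088]]},
)

```text
clock: 8.28
tool_pos: [0.4721, -0.0508, 0.0626]
orientation: [-180.0, -0.0, 11.7]
force: [-1.4, -0.5, -0.4]
opening: 0.0876
gripper_force: 0.0
```

```bash
python3 -c "
from h import *
to(.472,-.052,.0390,11.7)"; python3 cup.py .472 -.052 c5
```

```text
shift [-0.0004  0.0011  0.0236] turn 0.03 dist 0.024
n 290 fit (array([ 0.47173684, -0.05192618]), np.float64(0.03139425088280135)) minEC ((471.5916748046875, -52.51469421386719), 32.24711227416992) z 0.02406965393955286
```

>>> drive_effector(
  segments={"offsets":[[-0.0005,0.001,0.012,0,0.088],[-0.0005,0.001,0.0236,0,0.088],[-0.0005,0.001,0.0236,0,0.05],[-0.0005,0.001,0.0236,0,0.05],[-0.0005,0.001,0.0236,0,0.05],[-0.0005,0.001,0.0236,0,0.05]]},
)

```text
clock: 9.07
tool_pos: [0.4721, -0.0523, 0.0392]
orientation: [-180.0, -0.0, 11.7]
force: [0.5, -0.2, -1.6]
opening: 0.0605
gripper_force: 30.0
```

>>> drive_effector(
  segments={"offsets":[[0,0,0,0,0.05],[0,0,-0.01,0,0.05],[0,0,-0.05,0,0.05],[0,0,-0.09,0,0.05],[0,0,-0.09,0,0.05]]},
)

```text
clock: 9.7
tool_pos: [0.4739, -0.0519, 0.1325]
orientation: [-180.0, -0.4, 11.7]
force: [-0.1, 0.5, -2.9]
opening: 0.0605
gripper_force: 30.0
```

```bash
python3 -c "
from h import *
to(.509,.231,.125,11.7)"
```

```text
shift [ 0.0918 -0.2699  0.0075] turn 0.0 dist 0.285
```

>>> drive_effector(
  segments={"offsets":[[0.091,-0.270,0.01,0,0.05],[0.091,-0.270,0.01,0,0.05],[0.091,-0.270,0.01,0,0.05],[0.091,-0.270,0.01,0,0.05],[0.091,-0.270,0.01,0,0.05],[0.091,-0.270,0.01,0,0.05],[0.091,-0.270,0.01,0,0.05]]},
)

```text
clock: 10.58
tool_pos: [0.5056, 0.2299, 0.1182]
orientation: [180.0, 0.1, 11.7]
force: [0.3, -1.1, -1.8]
opening: 0.0609
gripper_force: 30.0
```

Run:
```python
from h import *
to(.5083,.2313,.09,11.7)
b=snap('side'); p=proj(b,[.5083,.2313,.1]).astype(int); f=b['frame']
sl=(slice(max(0,p[1]-40),p[1]+45),slice(p[0]-45,p[0]+45))
cv2.imwrite('pics/c6.png',cv2.resize(f[sl],None,fx=6,fy=6)[:,:,::-1]);print(sl)
P=pts(b);Q=P[sl];F=f[sl].astype(int); zt=ctrl.get_obs()['tool_pos'][2]-.0152
m=(F.max(2)-F.min(2)<25)&(F.min(2)>70)&(abs(Q[...,2]-zt)<.006)
cs=cv2.connectedComponentsWithStats(m.astype(np.uint8));k=1+cs[2][1:,4].argmax();M=(cs[1]==k).astype(np.uint8)
c=max(cv2.findContours(M,0,cv2.CHAIN_APPROX_NONE)[0],key=len)
W=np.array([ray(b,u+sl[1].start,v+sl[0].start,zt) for u,v in cv2.convexHull(c)[:,0]]);print('cup',M.sum(),fit(W),zt,np.median(Q[M>0],0),ctrl.get_obs()['tool_pos'])
```

```text
shift [ 0.003  -0.0008  0.0282] turn -0.02 dist 0.028
(slice(np.int64(146), np.int64(231), None), slice(np.int64(381), np.int64(471), None))
cup 237 (array([0.5037324 , 0.21884007]), np.float64(0.03816118964408614)) 0.10324424542520315 [0.52178031 0.23146741 0.10266073] [0.50574744 0.2295461  0.11844425]
```

View pics/c6.png

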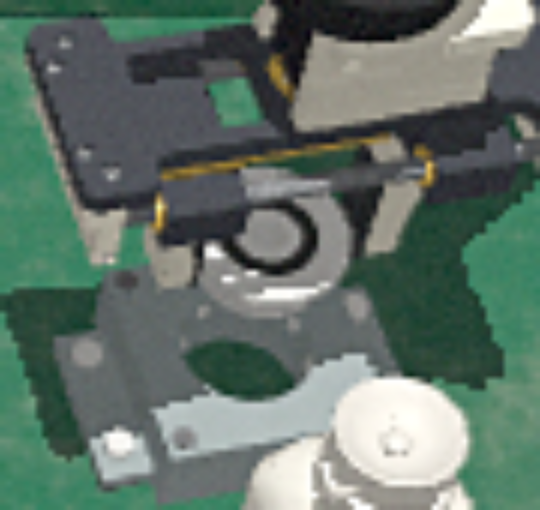

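The cup is held level over the housing at crop (270,240), and the bore is clear at (240,370). I'll lower it in, watching the forces.

>>> drive_effector(
  segments={"offsets":[[0.003,-0.001,0.02,0,0.05],[0.003,-0.001,0.038,0,0.05],[0.003,-0.001,0.038,0,0.05]]},
)

```text
clock: 11.0
tool_pos: [0.5083, 0.2303, 0.0799]
orientation: [179.9, 0.2, 11.6]
force: [0.3, -0.4, -2.2]
opening: 0.0607
gripper_force: 30.0
```

```bash
python3 -c "
from h import *
to(.5083,.2313,.070,11.7)"
```

```text
shift [ 0.0002 -0.001   0.0099] turn -0.12 dist 0.01
```

>>> drive_effector(
  segments={"offsets":[[0,-0.001,0,0,0.05],[0,-0.001,0.004,0,0.05],[0,-0.001,0.007,0,0.05],[0,-0.001,0.0105,0,0.05],[0,-0.001,0.0105,0,0.05]]},
)

```text
clock: 11.62
tool_pos: [0.5087, 0.2329, 0.0701]
orientation: [180.0, 0.0, 11.7]
force: [-0.4, 0.1, -2.0]
opening: 0.061
gripper_force: 30.0
```

```bash
python3 -c "
from h import *
o=ctrl.get_obs();print(o['tool_pos'],o['force'],o['moment'])"
```

```text
[0.50871307 0.23294268 0.07013629] [-0.43833646  0.11086168 -2.0269713 ] [-0.05837236 -0.03405555  0.03407578]
```

>>> drive_effector(
  segments={"offsets":[[0,0.0005,0.001,0,0.05],[0,0.0005,0.002,0,0.05],[0,0.0005,0.003,0,0.05],[0,0.0005,0.003,0,0.05]]},
)

```text
clock: 12.12
tool_pos: [0.5092, 0.2327, 0.0675]
orientation: [-180.0, -0.0, 11.7]
force: [0.5, 0.1, -2.7]
opening: 0.0608
gripper_force: 30.0
```

```bash
python3 -c "
from h import *
o=ctrl.get_obs();print(o['tool_pos'],o['force'],o['moment'])"
```

```text
[0.50917332 0.23274997 0.0675031 ] [ 0.45170213  0.08334504 -2.72685931] [ 0.11748526 -0.17554679  0.00308412]
```

>>> drive_effector(
  segments={"offsets":[[0,0,0.001,0,0.05],[0,0,0.002,0,0.05],[0,0,0.003,0,0.05],[0,0,0.003,0,0.05]]},
)

```text
clock: 12.62
tool_pos: [0.5099, 0.2332, 0.0655]
orientation: [-180.0, -0.1, 11.7]
force: [0.9, 0.5, 6.2]
opening: 0.0605
gripper_force: 30.0
```

```bash
python3 -c "
from h import *
o=ctrl.get_obs();print(o['tool_pos'],o['force'],o['moment'])"
```

```text
[0.50989898 0.23322262 0.06546207] [0.8752993  0.47059027 6.16412567] [ 0.12421717 -0.21516591 -0.02381331]
```

>>> drive_effector(
  segments={"offsets":[[0,0,0.001,0,0.05],[0,0,0.002,0,0.05],[0,0,0.003,0,0.05],[0,0,0.003,0,0.05]]},
)

```text
clock: 13.12
tool_pos: [0.5097, 0.2331, 0.0623]
orientation: [-180.0, -0.1, 11.7]
force: [0.7, 0.1, 6.3]
opening: 0.0609
gripper_force: 30.0
```

Run:
```python
from h import *
o=ctrl.get_obs();print(o['tool_pos'],o['force'],o['moment'])
b=snap('side');P=pts(b);X=P-np.array([.508,.2313,0]);r=np.hypot(X[...,0],X[...,1]);f=b['frame'].astype(int)
m=(r<.029)&(P[...,2]>.035)&(P[...,2]<.06)&(r>.013); Q=P[m]; print(len(Q),np.median(Q[:,2]),np.percentile(Q[:,2],[20,80]))
```

```text
[0.50971954 0.23308647 0.0623498 ] [0.68878927 0.07738723 6.26255648] [ 0.08695986 -0.04350839  0.00596204]
202 0.04662950072018506 [0.04473537 0.04827018]
```

>>> drive_effector(
  segments={"offsets":[[0,0,0,0,0.07],[0,0,0,0,0.088],[0,0,0,0,0.088],[0,0,0,0,0.088],[0,0,-0.05,0,0.088],[0,0,-0.05,0,0],[0,0,-0.05,0,0],[0,0,-0.05,0,0]]},
)

```text
clock: 14.18
tool_pos: [0.5085, 0.2322, 0.1106]
orientation: [180.0, 0.1, 11.7]
force: [-0.4, 0.3, 0.6]
opening: 0.0628
gripper_force: 0.0
```

Create st.py:
```python
from h import *
# flange top: plane fit from the side camera about bore
b=snap('side');P=pts(b);C=np.array([.5085,.2318]);a=np.radians(11.7)
X=P[...,:2]-C;x=X[...,0]*np.cos(a)+X[...,1]*np.sin(a);y=-X[...,0]*np.sin(a)+X[...,1]*np.cos(a);r=np.hypot(x,y);z=P[...,2]
m=(r<.028)&(r>.012)&(z>.03)&(z<.062);A=np.c_[x[m],y[m],np.ones(m.sum())];k=np.linalg.lstsq(A,z[m],rcond=None)[0]
for _ in range(3):
    e=abs(z[m]-A@k)<.0025;k=np.linalg.lstsq(A[e],z[m][e],rcond=None)[0]
print('n',m.sum(),e.sum(),'top mm',(k[2]*1e3).round(2),'proud',(k[2]*1e3-40).round(2),'tilt x,y deg',np.degrees(k[:2]).round(2))
ref=(abs(x)<.042)&(abs(y)<.042)&(r>.036)&(z>.028)&(z<.036);print('housing top',ref.sum(),np.median(z[ref])*1e3)
e2=(z>.038)&(z<.06)&(r<.04)
c=max(cv2.findContours(((abs(z-k[2])<.004)&(r<.045)).astype(np.uint8),0,cv2.CHAIN_APPROX_NONE)[0],key=len)
W=np.array([ray(b,u,v,k[2]) for u,v in cv2.convexHull(c)[:,0]]);print('flange',fit(W))
```

```bash
python3 st.py
```

```text
n 312 220 top mm 46.91 proud 6.91 tilt x,y deg [-1.5  -0.57]
housing top 255 33.67304109914999
flange (array([0.50965955, 0.23054917]), np.float64(0.03129757745466321))
```

Create tap.py:
```python
from h import *
C=np.array([.509,.2316]);a=np.radians(11.7);R=np.array([[np.cos(a),-np.sin(a)],[np.sin(a),np.cos(a)]])
for n,d in dict(nip=(-.029,0),opp=(.029,0),left=(0,.036),right=(0,-.036)).items(): print(n,end=' ');to(*(C+R@d),.078,11.7)
```

```bash
python3 tap.py
```

```text
nip shift [-0.0287  0.0007  0.0326] turn -0.03 dist 0.043
opp shift [0.0293 0.0006 0.0326] turn -0.03 dist 0.044
left shift [ 0.0003 -0.0353  0.0326] turn -0.03 dist 0.048
right shift [0.0003 0.0367 0.0326] turn -0.03 dist 0.049
```

>>> drive_effector(
  segments={"offsets":[[-0.028,0,0.015,0,0],[-0.028,0,0.0325,0,0],[-0.028,0,0.0325,0,0],[-0.028,0,0.0325,0,0],[-0.028,0,0.0325,0,0]]},
)

```text
clock: 14.85
tool_pos: [0.4821, 0.2272, 0.0794]
orientation: [-180.0, -0.0, 11.7]
force: [0.5, -0.0, -0.2]
opening: 0.009
gripper_force: 0.0
```

```bash
python3 tap.py
```

```text
nip shift [-0.0017  0.0012  0.0014] turn -0.03 dist 0.003
opp shift [0.0563 0.0011 0.0014] turn -0.03 dist 0.056
left shift [ 0.0272 -0.0349  0.0014] turn -0.03 dist 0.044
right shift [0.0273 0.0371 0.0014] turn -0.03 dist 0.046
```

>>> drive_effector(
  segments={"offsets":[[-0.001,0.001,0,0,0],[-0.001,0.001,0.005,0,0],[-0.001,0.001,0.007,0,0],[-0.001,0.001,0.009,0,0],[-0.001,0.001,0.009,0,0]]},
)

```text
clock: 15.48
tool_pos: [0.4804, 0.2254, 0.0697]
orientation: [180.0, 0.1, 11.7]
force: [-1.7, -0.5, 1.5]
opening: 0.0003
gripper_force: 0.7
```

>>> drive_effector(
  segments={"offsets":[[0,0,-0.012,0,0],[0,0,-0.012,0,0]]},
)

```text
clock: 15.72
tool_pos: [0.4817, 0.2265, 0.0832]
orientation: [-179.9, -0.1, 11.7]
force: [-0.3, -0.1, 0.5]
opening: 0.0005
gripper_force: 0.0
```

```bash
python3 st.py
```

```text
n 316 222 top mm 45.0 proud 5.0 tilt x,y deg [ 2.37 -0.04]
housing top 288 33.820412874742445
flange (array([0.50896878, 0.2301528 ]), np.float64(0.030810784918759257))
```

>>> drive_effector(
  segments={"offsets":[[0.057,0.001,0,0,0],[0.057,0.001,0,0,0],[0.057,0.001,0.006,0,0],[0.057,0.001,0.009,0,0],[0.057,0.001,0.0105,0,0],[0.057,0.001,0.012,0,0],[0.057,0.001,0.012,0,0]]},
)

```text
clock: 16.65
tool_pos: [0.5368, 0.2364, 0.0701]
orientation: [-180.0, -0.0, 11.7]
force: [-1.1, -0.2, 2.5]
opening: 0.0004
gripper_force: 1.4
```

>>> drive_effector(
  segments={"offsets":[[0,0,-0.012,0,0],[0,0,-0.012,0,0]]},
)

```text
clock: 16.9
tool_pos: [0.5374, 0.2368, 0.0832]
orientation: [-179.9, -0.1, 11.7]
force: [0.1, -0.6, -0.5]
opening: 0.0003
gripper_force: 0.0
```

```bash
python3 st.py;python3 tap.py
```

```text
n 69 51 top mm 41.87 proud 1.87 tilt x,y deg [ 0.74 -6.17]
housing top 148 33.95305309414953
flange (array([0.52645081, 0.2223562 ]), np.float64(0.016726747991853454))
nip shift [-0.0575 -0.0008  0.0046] turn -0.03 dist 0.058
opp shift [ 0.0005 -0.0008  0.0046] turn -0.03 dist 0.005
left shift [-0.0286 -0.0368  0.0046] turn -0.03 dist 0.047
right shift [-0.0285  0.0352  0.0046] turn -0.03 dist 0.046
```

>>> drive_effector(
  segments={"offsets":[[-0.0285,-0.036,0,0,0],[-0.0285,-0.036,0,0,0],[-0.0285,-0.036,0.007,0,0],[-0.0285,-0.036,0.011,0,0],[-0.0285,-0.036,0.0125,0,0],[-0.0285,-0.036,0.014,0,0],[-0.0285,-0.036,0.014,0,0]]},
)

```text
clock: 17.82
tool_pos: [0.502, 0.2658, 0.068]
orientation: [-180.0, -0.0, 11.7]
force: [-0.3, 0.9, 2.8]
opening: 0.0007
gripper_force: 1.1
```

>>> drive_effector(
  segments={"offsets":[[0,0,-0.014,0,0],[0,0,-0.014,0,0]]},
)

```text
clock: 18.08
tool_pos: [0.5023, 0.2662, 0.0833]
orientation: [-179.9, -0.1, 11.7]
force: [0.2, 0.8, -0.5]
opening: 0.0004
gripper_force: 0.0
```

```bash
python3 st.py;python3 tap.py
```

```text
n 291 227 top mm 43.04 proud 3.04 tilt x,y deg [ 0.15 -2.39]
housing top 235 33.685578831589254
flange (array([0.50985203, 0.23134994]), np.float64(0.03091123090456313))
nip shift [-0.0291  0.0351  0.0047] turn -0.03 dist 0.046
opp shift [0.0289 0.0351 0.0047] turn -0.03 dist 0.046
left shift [-0.0001 -0.0009  0.0047] turn -0.03 dist 0.005
right shift [-0.      0.0711  0.0047] turn -0.03 dist 0.071
```

>>> drive_effector(
  segments={"offsets":[[0,0.0715,0,0,0],[0,0.0715,0,0,0],[0,0.0715,0.007,0,0],[0,0.0715,0.011,0,0],[0,0.0715,0.0125,0,0],[0,0.0715,0.014,0,0],[0,0.0715,0.014,0,0]]},
)

```text
clock: 19.0
tool_pos: [0.516, 0.196, 0.0679]
orientation: [180.0, 0.0, 11.7]
force: [-0.5, -2.0, 2.9]
opening: 0.0004
gripper_force: 1.0
```

>>> drive_effector(
  segments={"offsets":[[0,0,-0.014,0,0],[0,0,-0.014,0,0]]},
)

```text
clock: 19.25
tool_pos: [0.517, 0.1966, 0.0834]
orientation: [-179.9, -0.2, 11.7]
force: [0.1, -0.1, -0.5]
opening: 0.0004
gripper_force: 0.0
```

```bash
python3 st.py;python3 tap.py
```

```text
n 202 160 top mm 42.0 proud 2.0 tilt x,y deg [0.92 0.93]
housing top 177 34.00071687805494
flange (array([0.51226212, 0.23209586]), np.float64(0.02992297986557827))
nip shift [-0.0293 -0.036   0.0049] turn -0.02 dist 0.047
opp shift [ 0.0287 -0.0361  0.0049] turn -0.02 dist 0.046
left shift [-0.0003 -0.072   0.0049] turn -0.02 dist 0.072
right shift [-0.0003 -0.      0.0049] turn -0.02 dist 0.005
```

>>> drive_effector(
  segments={"offsets":[[-0.029,-0.036,0,0,0],[-0.029,-0.036,0,0,0],[-0.029,-0.036,0.008,0,0],[-0.029,-0.036,0.013,0,0],[-0.029,-0.036,0.015,0,0],[-0.029,-0.036,0.0165,0,0],[-0.029,-0.036,0.0165,0,0]]},
)

```text
clock: 20.18
tool_pos: [0.4802, 0.2244, 0.0656]
orientation: [180.0, 0.1, 11.6]
force: [-4.7, -1.8, 6.8]
opening: 0.0006
gripper_force: 3.8
```

>>> drive_effector(
  segments={"offsets":[[0,0,-0.0165,0,0],[0,0,-0.0165,0,0]]},
)

```text
clock: 20.42
tool_pos: [0.4813, 0.2254, 0.0827]
orientation: [-179.9, -0.1, 11.6]
force: [0.6, 0.8, -0.5]
opening: 0.0005
gripper_force: 0.0
```

```bash
python3 st.py;python3 tap.py
```

```text
n 291 222 top mm 41.11 proud 1.11 tilt x,y deg [ 3.37 -0.06]
housing top 303 33.6483264497312
flange (array([0.51034564, 0.23022801]), np.float64(0.03205425411150633))
nip shift [-0.0001 -0.0006  0.004 ] turn -0.06 dist 0.004
opp shift [ 0.0579 -0.0007  0.004 ] turn -0.06 dist 0.058
left shift [ 0.0288 -0.0366  0.004 ] turn -0.06 dist 0.047
right shift [0.0289 0.0354 0.004 ] turn -0.06 dist 0.046
```

>>> drive_effector(
  segments={"offsets":[[0.058,0,0,0,0],[0.058,0,0,0,0],[0.058,0,0.008,0,0],[0.058,0,0.013,0,0],[0.058,0,0.015,0,0],[0.058,0,0.0165,0,0],[0.058,0,0.0165,0,0]]},
)

```text
clock: 21.35
tool_pos: [0.537, 0.2368, 0.0656]
orientation: [-180.0, -0.0, 11.7]
force: [-0.3, -0.8, 1.6]
opening: 0.0002
gripper_force: 0.6
```

>>> drive_effector(
  segments={"offsets":[[0,0,-0.0165,0,0],[0,0,-0.0165,0,0]]},
)

```text
clock: 21.6
tool_pos: [0.5383, 0.2378, 0.0839]
orientation: [-179.9, -0.2, 11.7]
force: [0.8, 0.0, -0.2]
opening: 0.0006
gripper_force: 0.0
```

```bash
python3 tap.py
```

```text
nip shift [-0.059   0.0001  0.0059] turn -0.0 dist 0.059
opp shift [-0.001   0.0001  0.0059] turn -0.0 dist 0.006
left shift [-0.03   -0.0359  0.0059] turn -0.0 dist 0.047
right shift [-0.03    0.0361  0.0059] turn -0.0 dist 0.047
```

>>> drive_effector(
  segments={"offsets":[[-0.0295,-0.036,0,0,0],[-0.0295,-0.036,0,0,0],[-0.0295,-0.036,0.008,0,0],[-0.0295,-0.036,0.014,0,0],[-0.0295,-0.036,0.0165,0,0],[-0.0295,-0.036,0.0185,0,0],[-0.0295,-0.036,0.0185,0,0]]},
)

```text
clock: 22.48
tool_pos: [0.5012, 0.2656, 0.0649]
orientation: [180.0, 0.0, 11.7]
force: [-7.4, -2.1, 19.0]
opening: 0.0002
gripper_force: 9.5
```

>>> drive_effector(
  segments={"offsets":[[0,0,-0.0185,0,0],[0,0,-0.0185,0,0]]},
)

```text
clock: 22.72
tool_pos: [0.502, 0.2665, 0.0829]
orientation: [-179.9, -0.1, 11.6]
force: [0.0, 0.0, -0.0]
opening: 0.0005
gripper_force: 0.0
```

```bash
python3 st.py
```

```text
n 296 232 top mm 39.7 proud -0.3 tilt x,y deg [0.73 0.19]
housing top 239 33.653945662904285
flange (array([0.51448097, 0.23233662]), np.float64(0.03645393915320694))
```

>>> drive_effector(
  segments={"offsets":[[0,0.072,0,0,0],[0,0.072,0,0,0],[0,0.072,0.008,0,0],[0,0.072,0.014,0,0],[0,0.072,0.0165,0,0],[0,0.072,0.0185,0,0],[0,0.072,0.0185,0,0]]},
)

```text
clock: 23.65
tool_pos: [0.5154, 0.1961, 0.0648]
orientation: [180.0, 0.0, 11.8]
force: [-7.0, -2.1, 18.1]
opening: 0.0006
gripper_force: 8.7
```

>>> drive_effector(
  segments={"offsets":[[0,0,-0.0185,0,0],[0,0,-0.0185,0,0]]},
)

```text
clock: 23.9
tool_pos: [0.5163, 0.1969, 0.0829]
orientation: [-179.9, -0.1, 11.7]
force: [0.4, 0.2, -0.5]
opening: 0.0007
gripper_force: 0.0
```

```bash
python3 st.py; python3 tap.py
```

```text
n 217 169 top mm 39.25 proud -0.75 tilt x,y deg [0.52 1.14]
housing top 191 33.60320744732042
flange (array([0.51428837, 0.22839682]), np.float64(0.03567218360002411))
nip shift [-0.0285 -0.0357  0.0041] turn 0.02 dist 0.046
opp shift [ 0.0295 -0.0357  0.0041] turn 0.02 dist 0.047
left shift [ 0.0005 -0.0717  0.0041] turn 0.02 dist 0.072
right shift [0.0005 0.0003 0.0041] turn 0.02 dist 0.004
```

>>> drive_effector(
  segments={"offsets":[[-0.0285,-0.036,0,0,0],[-0.0285,-0.036,0,0,0],[-0.0285,-0.036,0.008,0,0],[-0.0285,-0.036,0.014,0,0],[-0.0285,-0.036,0.0165,0,0],[-0.0285,-0.036,0.019,0,0],[-0.0285,-0.036,0.019,0,0]]},
)

```text
clock: 24.82
tool_pos: [0.4804, 0.2245, 0.065]
orientation: [180.0, 0.0, 11.7]
force: [-12.8, -3.0, 29.8]
opening: 0.0005
gripper_force: 14.9
```

>>> drive_effector(
  segments={"offsets":[[0,0,-0.019,0,0],[0,0,-0.019,0,0]]},
)

```text
clock: 25.08
tool_pos: [0.4814, 0.2254, 0.0829]
orientation: [-179.9, -0.1, 11.6]
force: [0.2, 0.2, 0.5]
opening: 0.0004
gripper_force: 0.0
```

>>> drive_effector(
  segments={"offsets":[[0.058,0,0,0,0],[0.058,0,0,0,0],[0.058,0,0.008,0,0],[0.058,0,0.014,0,0],[0.058,0,0.0165,0,0],[0.058,0,0.019,0,0],[0.058,0,0.019,0,0]]},
)

```text
clock: 25.95
tool_pos: [0.5362, 0.2363, 0.0651]
orientation: [179.9, 0.0, 11.7]
force: [-9.8, -2.9, 22.3]
opening: 0.0006
gripper_force: 11.1
```

>>> drive_effector(
  segments={"offsets":[[0,0,-0.019,0,0],[0,0,-0.019,0,0]]},
)

```text
clock: 26.2
tool_pos: [0.5376, 0.2375, 0.0834]
orientation: [-179.9, -0.2, 11.7]
force: [0.5, -0.4, -0.0]
opening: 0.0001
gripper_force: 0.0
```

>>> drive_effector(
  segments={"offsets":[[-0.029,-0.036,0,0,0],[-0.029,-0.036,0,0,0],[-0.029,-0.036,0.008,0,0],[-0.029,-0.036,0.014,0,0],[-0.029,-0.036,0.0165,0,0],[-0.029,-0.036,0.019,0,0],[-0.029,-0.036,0.019,0,0]]},
)

```text
clock: 27.08
tool_pos: [0.5016, 0.2655, 0.0648]
orientation: [180.0, 0.0, 11.7]
force: [-8.5, -3.2, 24.8]
opening: 0.0008
gripper_force: 12.2
```

>>> drive_effector(
  segments={"offsets":[[0,0,-0.019,0,0],[0,0,-0.019,0,0]]},
)

```text
clock: 27.32
tool_pos: [0.5025, 0.2665, 0.083]
orientation: [-179.9, -0.1, 11.6]
force: [-0.4, 0.0, -0.2]
opening: 0.0003
gripper_force: 0.0
```

>>> drive_effector(
  segments={"offsets":[[0,0.072,0,0,0],[0,0.072,0,0,0],[0,0.072,0.008,0,0],[0,0.072,0.014,0,0],[0,0.072,0.0165,0,0],[0,0.072,0.019,0,0],[0,0.072,0.019,0,0]]},
)

```text
clock: 28.2
tool_pos: [0.5159, 0.1963, 0.0647]
orientation: [180.0, -0.0, 11.8]
force: [-7.9, -3.5, 21.3]
opening: 0.0006
gripper_force: 11.0
```

>>> drive_effector(
  segments={"offsets":[[0,0,-0.019,0,0],[0,0,-0.06,0,0],[-0.02,0.05,-0.1,0,0],[-0.02,0.1,-0.1,0,0],[-0.02,0.15,-0.1,0,0],[-0.02,0.2,-0.1,0,0],[-0.02,0.2,-0.1,0,0]]},
)

```text
clock: 29.08
tool_pos: [0.5372, -0.0062, 0.1626]
orientation: [180.0, 0.0, 11.5]
force: [0.7, 0.7, 0.0]
opening: 0.0006
gripper_force: 0.0
```

```bash
python3 st.py
```

Run:
```python
from h import *
b=snap('side');a=snap('top')
z=lambda f,u,v,w,h:cv2.resize(f[v:v+h,u:u+w],None,fx=5,fy=5,interpolation=cv2.INTER_CUBIC)
cv2.imwrite('pics/c7.png',np.hstack([z(b['frame'],380,175,80,70),z(a['frame'],210,180,80,70)])[:,:,::-1])
```

```text
n 300 227 top mm 39.51 proud -0.49 tilt x,y deg [ 0.86 -0.16]
housing top 322 33.76758497247074
flange (array([0.50971573, 0.22729165]), np.float64(0.03849675323415933))
```

View pics/c7.png

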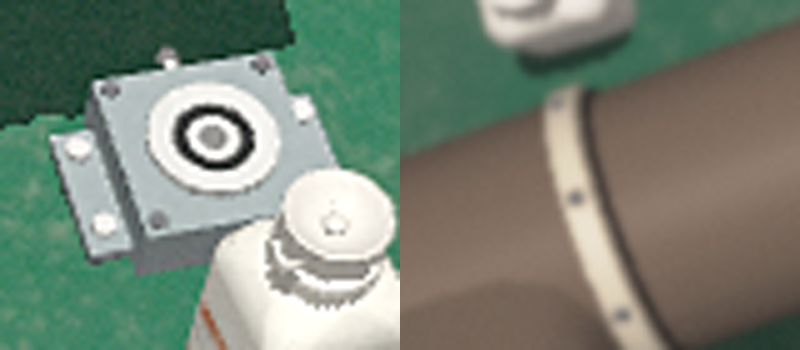

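The flange sits flat and concentric on the housing at crop (212,137), with no gap showing. Before handing in, I'll check the fitted tilt against the housing's own top face, and check that the bystanders haven't moved.

Run:
```python
from h import *
a=np.radians(11.7);C=np.array([.509,.2316]);b=snap('side');P=pts(b)
X=P[...,:2]-C;x=X[...,0]*np.cos(a)+X[...,1]*np.sin(a);y=-X[...,0]*np.sin(a)+X[...,1]*np.cos(a);r=np.hypot(x,y);z=P[...,2]
for n,m in(('flange',(r<.028)&(r>.009)&(abs(z-.04)<.004)),('housing',(abs(x)<.042)&(abs(y)<.042)&(r>.035)&(abs(z-.034)<.003))):
    A=np.c_[x[m],y[m],np.ones(m.sum())];k=np.linalg.lstsq(A,z[m],rcond=None)[0];print(n,m.sum(),np.degrees(k[:2]).round(2),(k[2]*1e3).round(2))
s0=dict(np.load('side0.npz'))
for n,(u,v,w,h) in dict(mid=(275,222,100,45),bottle=(415,205,50,68),cap=(222,180,30,25)).items():
    print(n,np.abs(s0['frame'][v:v+h,u:u+w].astype(int)-b['frame'][v:v+h,u:u+w]).mean().round(2))
```

```text
flange 313 [-0.11  0.13] 39.58
housing 367 [ 0.09 -0.19] 34.09
mid 6.15
bottle 8.67
cap 4.15
```

```bash
python3 -c "
from plant import ctrl, snapshot, close_job
print(close_job())"
```

```text
the job is handed in; nothing more can be done
None
```

The job is handed in: the bearing cup was laid flat, restarted straight in the bore and tapped home crosswise over three rounds, and the last camera check showed its flange down and square to about 0.2°. The arm never went near the blank cap or the four bystanders, though small image differences in their areas (probably shadow) were not checked further.

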